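# Square the sample carrier and set the sputter source to throw 3

### The arm

A 7-joint arm with a two-finger parallel gripper is mounted at the origin on the work surface. World frame = base frame: x ahead of the robot, y to its left, z up, the work surface at z = 0. Lengths are in mm, angles in rad, forces in N, time in s.
With the tool pointing down it reaches from about 350 to 900 mm from the base axis. Payload 19.9 kg.
Tool frame: the origin (TCP) lies at the very end of the fingers, on their centre line; the grasp point (between the pads) lies 19 mm behind it; y points along the fingers, z is the direction in which the jaws open and shut, and the axes are right-handed (so a half turn about y gives the same grasp; the last joint's range is limited). The gripper opens to 85 mm and grips with 20 to 120 N. Pads are 22 mm wide; open, the fingers measure 114 mm over their backs; the gripper's body (76 mm by 85 mm) begins 54 mm behind the grasp point. The pads swing forward as they close: fully open they stand 13 mm farther back than shut.
Start: joints at [-1.349, 0.417, -0.01, 1.614, 0.005, 1.111, -0.053], TCP at [162.959, 603.362, 231.26] pointing down, gripper open.
Joint ranges: [-2.81, 2.81], [-0.39, 2.02], [-1.27, 1.25], [0.06, 2.57], [-1.19, 4.33], [0.19, 2], [-2.82, 2.82]. Speed limits (rad/s): [1.89, 1.89, 2.39, 2.39, 3.01, 3.01, 3.01].

### API

Orientations are given as a rotation vector (axis times angle).
In Python, from rig import manip gives the robot as it stands.
- The arm moves only by the shell command python3 -m pendant 'ROWS' [OPENING]. ROWS is JSON, a list that holds one entry, the list of rows, each a list of 4 numbers: the shift along the world's x, y, z in cm, then the turn about the world's z in rad. A call has 1 to 8 rows; each row shifts and turns the pose as measured when the row begins; what a row does not reach is not made up. A row lasts 1/8 s, in which the tool goes at most 62.5 mm and 10.7 degrees, less where a joint would pass 70% of its speed; a pose out of reach is approached as far as the arm can. A call with a gripper value outside its range is refused whole. OPENING is the opening, from 0 (shut) to 1 (fully open), set as the call begins (- or left out, the last holds). The fingers move at their own pace and stop on an object; the grip force is fixed at half the most. Time passes only in rows, so rows that do not move let the fingers close. It gives the time, the measured TCP pose, the force and the opening at its end, in the units of the state.
- manip.state(): the state, without advancing time (a new reading comes with each control period).
- manip.snapshot(name): name is "scene" or "top"; returns the picture (480x640x3 uint8, red, green, blue); there is no depth.
- manip.get_calibration(name): a dict with "vfov" (degrees; the focal length in pixels is half the picture's height over the tangent of half this angle, whatever the lens; pixels are square), "cx", "cy" (the principal point, pixels), "cam_to_world" (4x4, takes a point from camera to world coordinates). Camera axes: x right, y down, z forward; pixel columns grow to the right and rows downward; lengths in mm; the calibration is good to about 2 mm. A picture is of the moment at which its call begins. get_calibration takes no time and is no camera call.
- manip.finish_job(): hands the job in, once; it reports no verdict.
The state is a dict: "t": time; "joint_positions": joint angles; "joint_velocities": joint speeds; "joint_torque": joint torques, N m; "eef_pos": TCP position; "tool_rot": TCP orientation; "ft_force": force on the tool from outside, world axes, zero at the start; "moment": the same for the moment, N m; "gripper_width": finger opening in mm.
Only numpy, scipy, OpenCV 4.12 (cv2) and the standard library are available. Lean on these libraries where they do the work, as an engineer would, in place of code of your own. Each camera call takes 0.05 s, during which the arm holds its last target.

### The job

Get the coating bench ready for the next run: push the long aluminium carrier bar on the stage plate flush and parallel against the steel rail, roughly midway along it, and turn the clicking scale sleeve (its grip has some free play) at the upper end of the leaning source gun down to 3, left sitting in its click. Either may be done first. Let go of everything at the end and leave the jar, beaker, bottle and the other loose things where they stand.

Things in the scene. Friction and masses are not known exactly. Their poses are not given: they have to be found in the camera images.
- sleeve (a joint): set value of the scale (angle of skirt and tongue, rad): scale 0 to 10, a click (detent) every 24 deg = 0.4189; 0 at value 0, 1.257 at 3, 4.189 at 10. Grows counter-clockwise seen from the sleeve's free upper end; lower values are clockwise. Hard stops just past 0 and 10. Starts at 7 to 9. A click takes about 0.25 N m; let go, it snaps to the nearest click.
- sleeve_grip (a point): point on the sleeve's axis at the height to grip: a round black ribbed grip, 50 mm diameter, 46 mm long, on the upper end of the leaning gun; its free end is 18 mm above. Site z is its axis, out of the free end, 30 deg from vertical. A worn coupling gives the grip up to 35 deg of free play before it drives the scale, so feel or watch the clicks. 60 N does not slip. Skirt 60 mm diameter, 27 mm below.
- scale (a point): centre of the top face of the fixed black flange (110 mm diameter) under the sleeve, on its axis, 36 mm below the grip point. The scale on it: eleven white ticks 24 deg apart, 0 a double long tick, 5 and 10 long single ticks, the others short; values rise counter-clockwise seen from the free end, 5 on the high side of the leaning flange
- tongue (a point): outer end of the white tongue on the sleeve's skirt that points at the set value on the scale, 44 mm from the axis; 8 mm wide, wider than the ticks; turns with the sleeve
- gun: the fixed source gun, bolted down, about 180 mm high: origin at the centre of the underside of its 130 x 100 x 12 mm base; the sleeve's end leans towards the body's -x, the copper-faced nose points down towards +x
- bar_center (a point): centre (half-way up) of the loose aluminium carrier bar, 30 mm (point x) by 160 mm (point y, its length) by 28 mm high, 0.24 to 0.44 kg, slides with under 5 N, with three flat glass discs in its top; it lies askew on the stage plate, clear of the rail
- rail_face (a point): middle of the face of the rail that the bar must lie against, 22 mm above the table. Site x points into the rail, square to its face; point y runs along it. The bar is flush when its centre is 15 mm before the face (x = -0.015). The rail is a fixed steel strip 220 mm long, 20 mm thick, top 38 mm above the table
- stage: the fixed aluminium stage plate, 200 mm (x) by 220 mm (y), top 8 mm above the table, with the rail along its +x edge; origin at the centre of its underside, the rail's face at x = +80 mm
- jar: glass jar, 56 mm diameter, 70 mm high, a bystander; origin at the centre of its underside
- beaker: white ceramic cup, 64 mm diameter, 80 mm high, a bystander; origin at the centre of its underside
- flange: steel ring, 70 mm diameter, 13 mm high, a bystander; origin at the centre of its underside
- spanner: spanner lying flat, 170 mm long, a bystander; origin at the centre of its underside
- driver: screwdriver lying flat, 180 mm long, a bystander; origin at the centre of its underside
- solvent: amber bottle, 66 mm diameter, 170 mm high, a bystander; origin at the centre of its underside
- blank: stepped steel blank, 68 mm diameter, 40 mm high, a bystander; origin at the centre of its underside
Not all that is in view belongs to the job. What is shaped like the gun but purple or turquoise is not meant.

How it is judged:
By the outcome, as a careful person would: the job done as asked, in the order asked, and still so for the second after the job is handed in, with the robot touching nothing.
It also fails if it takes over 64 s, if anything falls off the work surface, if the arm or the gripper's body presses on something with over 40 N, if the wrist force passes 120 N, or if a joint passes its speed limit or range.

## Working session

There is one attempt and no reset: what is moved stays moved. The work goes in short steps, Python scripts to look and compute and a shell command to move; the robot and the scene stay as the last step left them, time stands still between calls to the robot, and variables do not carry over. Pictures are saved under pics/ and viewed, and the job is handed in when it is done.

```bash
ls; mkdir -p pics; python3 - <<'E'
from rig import manip
import cv2, numpy as np
for n in ("scene","top"):
    im=manip.snapshot(n); cv2.imwrite(f"pics/{n}0.png",im[:,:,::-1])
    c=manip.get_calibration(n); print(n,c["vfov"],c["cx"],c["cy"]); print(np.round(c["cam_to_world"],4), [k for k in c])
s=manip.state()
for k,v in s.items(): print(k,np.round(v,3))
E
```

```text
pics
scene 43.58908127620468 313.5858241373035 239.7994751039257
[[ 3.4230000e-01  6.5230000e-01 -6.7630000e-01  1.5517043e+03]
 [ 9.3940000e-01 -2.2150000e-01  2.6180000e-01 -3.6812340e+02]
 [ 2.0900000e-02 -7.2490000e-01 -6.8850000e-01  1.1362216e+03]
 [ 0.0000000e+00  0.0000000e+00  0.0000000e+00  1.0000000e+00]] ['vfov', 'cx', 'cy', 'cam_to_world']
top 54.87050107156917 315.9027086107023 234.65464697296534
[[ 7.6000000e-03 -9.9360000e-01  1.1280000e-01  4.1363650e+02]
 [-9.9990000e-01 -6.1000000e-03  1.3300000e-02 -3.9944000e+00]
 [-1.2600000e-02 -1.1290000e-01 -9.9350000e-01  1.3143129e+03]
 [ 0.0000000e+00  0.0000000e+00  0.0000000e+00  1.0000000e+00]] ['vfov', 'cx', 'cy', 'cam_to_world']
t 0.1
joint_positions [-1.348  0.418 -0.01   1.614  0.005  1.111 -0.053]
joint_velocities [-0.001 -0.001  0.    -0.001 -0.     0.     0.   ]
joint_torque [ 2.0000e-03 -8.6583e+01  6.8100e-01 -4.3564e+01  1.9000e-02  5.0000e-03
  0.0000e+00]
eef_pos [162.878 603.092 230.724]
tool_rot [-1.562  0.207 -0.207]
ft_force [-0.091 -0.152 -0.071]
moment [-0.021  0.018  0.001]
gripper_width 85.613
```

View pics/scene0.png

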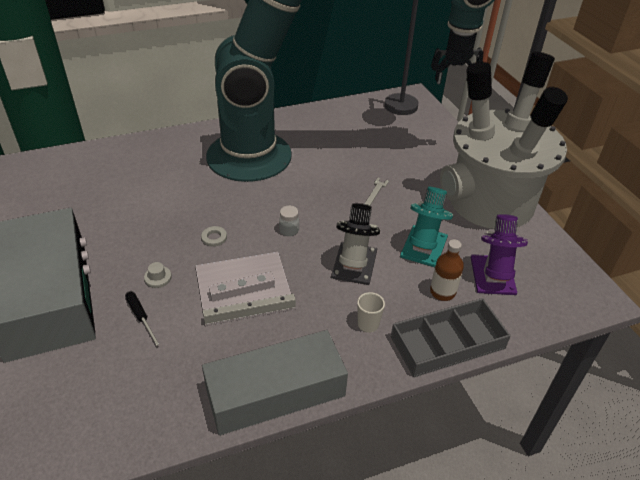

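View pics/top0.png

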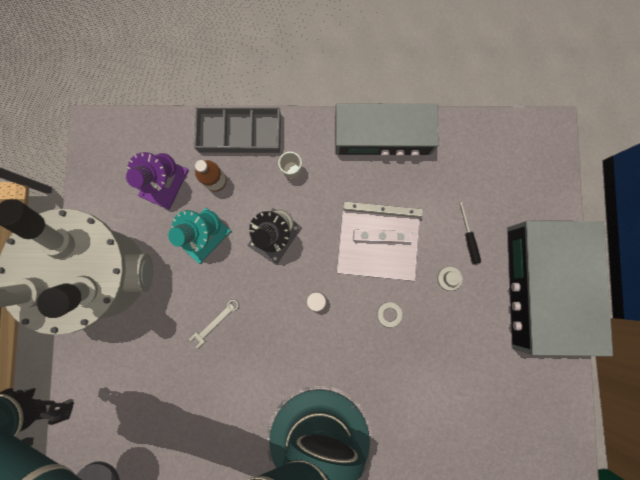

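```bash
python3 - <<'E'
import cv2
t=cv2.imread("pics/top0.png"); s=cv2.imread("pics/scene0.png")
a=cv2.resize(t[185:285,225:325],None,fx=6,fy=6,interpolation=cv2.INTER_CUBIC)
b=cv2.resize(t[190:290,330:430],None,fx=6,fy=6,interpolation=cv2.INTER_CUBIC)
c=cv2.resize(s[190:290,310:410],None,fx=6,fy=6,interpolation=cv2.INTER_CUBIC)
d=cv2.resize(s[245:325,190:310],None,fx=6,fy=6,interpolation=cv2.INTER_CUBIC)
for n,i in zip("abcd",(a,b,c,d)): cv2.imwrite(f"pics/c_{n}.png",i)
E
```

```text
(no output)
```

View pics/c_a.png

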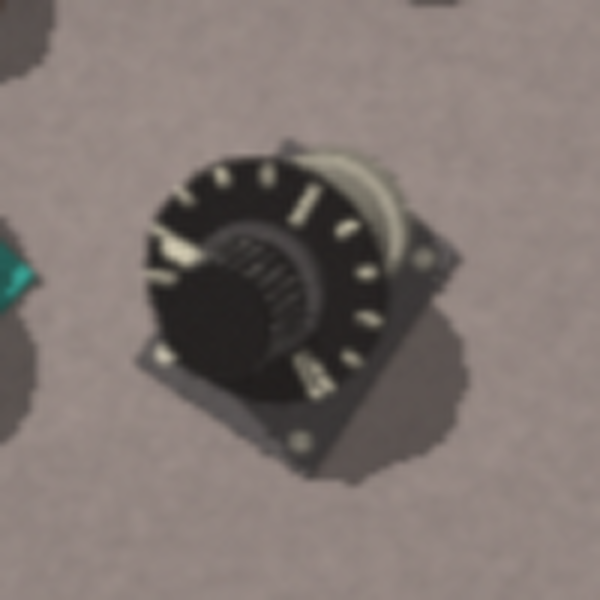

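View pics/c_b.png

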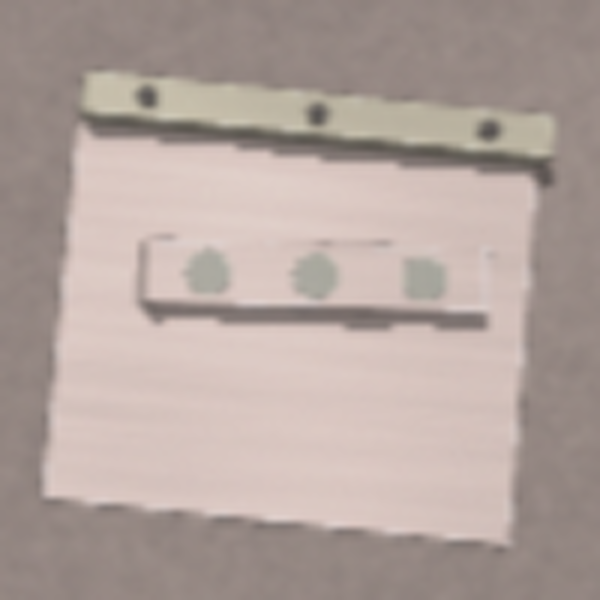

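View pics/c_c.png

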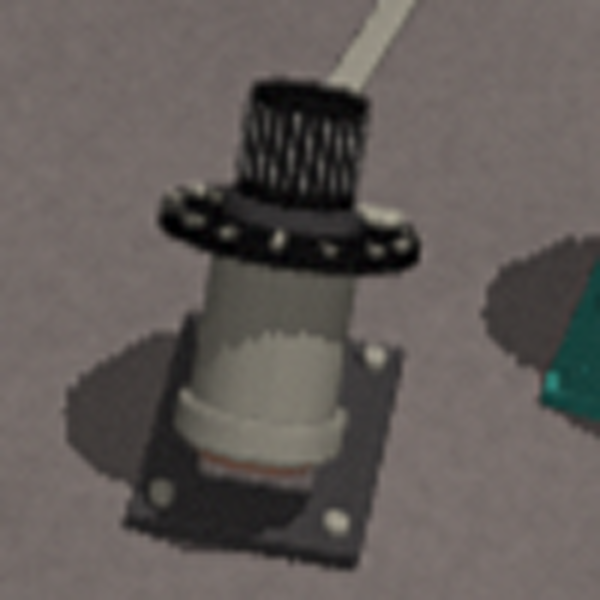

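View pics/c_d.png

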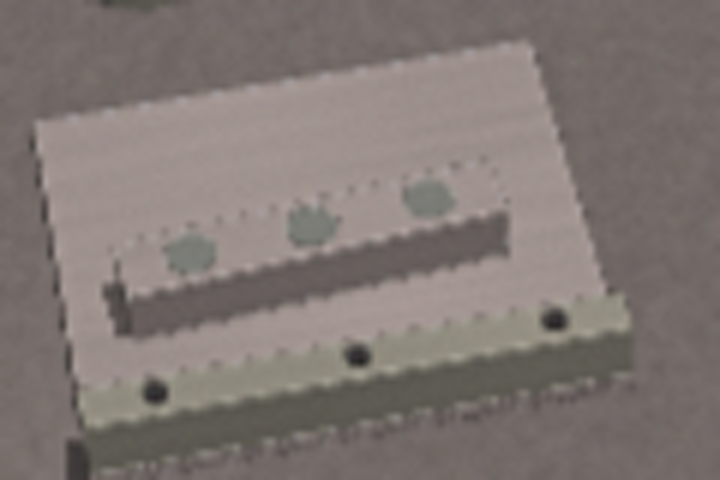

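```bash
cat > h.py <<'E'
from rig import manip
import numpy as np, cv2
from scipy.spatial.transform import Rotation as R
C={n:manip.get_calibration(n) for n in("scene","top")}
def ray(n,u,v):
    c=C[n]; f=240/np.tan(np.radians(c["vfov"]/2)); T=np.array(c["cam_to_world"])
    d=T[:3,:3]@np.array([(u-c["cx"])/f,(v-c["cy"])/f,1.0]); return T[:3,3],d/np.linalg.norm(d)
def onz(n,u,v,z):
    o,d=ray(n,u,v); return o+d*(z-o[2])/d[2]
def tri(p):
    A=np.zeros((3,3));b=np.zeros(3)
    for n,u,v in p:
        o,d=ray(n,u,v);P=np.eye(3)-np.outer(d,d);A+=P;b+=P@o
    x=np.linalg.solve(A,b); res=[np.linalg.norm(np.cross(x-ray(*q)[0],ray(*q)[1])) for q in p]
    return x,res
def proj(n,p):
    c=C[n]; f=240/np.tan(np.radians(c["vfov"]/2)); q=np.linalg.inv(np.array(c["cam_to_world"]))@np.append(p,1)
    return np.array([c["cx"]+f*q[0]/q[2],c["cy"]+f*q[1]/q[2]])
def snap(n,name,box=None,k=1):
    im=manip.snapshot(n)[:,:,::-1]
    if box: im=im[box[1]:box[3],box[0]:box[2]]
    cv2.imwrite("pics/"+name,cv2.resize(im,None,fx=k,fy=k,interpolation=cv2.INTER_CUBIC))
def st():
    s=manip.state(); r=R.from_rotvec(s["tool_rot"]).as_matrix()
    print("t",round(s["t"],2),"tcp",np.round(s["eef_pos"],1),"y",np.round(r[:,1],3),"z",np.round(r[:,2],3),"zang",round(np.degrees(np.arctan2(r[1,2],r[0,2])),1),
     "F",np.round(s["ft_force"],1),"M",np.round(s["moment"],2),"w",round(s["gripper_width"],1),"q",np.round(s["joint_positions"],2)); return s
E
python3 - <<'E'
from h import *
st()
ca=lambda x,y:((x+.5)/6-.5+225,(y+.5)/6-.5+185)
cb=lambda x,y:((x+.5)/6-.5+330,(y+.5)/6-.5+190)
cc=lambda x,y:((x+.5)/6-.5+310,(y+.5)/6-.5+190)
cd=lambda x,y:((x+.5)/6-.5+190,(y+.5)/6-.5+245)
r1=lambda x:np.round(x,1)
B=[onz("top",*ca(*p),12) for p in((462,258),(310,475),(135,362))]
for b in B: print("base",r1(b))
ex=B[0]-B[1]; print("len",np.linalg.norm(ex),np.linalg.norm(B[1]-B[2]),"ang",np.degrees(np.arctan2(ex[1],ex[0])),"ang2",np.degrees(np.arctan2(*(B[2]-B[1])[1::-1])),"ctr",(B[0]+B[2])/2)
x,res=tri([("top",*ca(212,320)),("scene",*cc(308,98))]); print("free end",r1(x),r1(res))
x,res=tri([("top",*ca(303,205)),("scene",*cc(278,238))]); print("tick5",r1(x),r1(res))
print("discs top"); D=[onz("top",*cb(*p),36) for p in((208,272),(315,276),(424,279))]; print(r1(D))
D2=[onz("scene",*cd(*p),36) for p in((190,254),(312,227),(429,199))]; print("scene",r1(D2))
for X in(D,D2):
    e=X[0]-X[-1]; print(np.degrees(np.arctan2(e[1],e[0])))
S=[onz("top",*cb(*p),38) for p in((147,96),(316,115),(489,130))]; print("screws",r1(S)); e=S[0]-S[2]; print(np.degrees(np.arctan2(e[1],e[0])))
S=[onz("scene",*cd(*p),38) for p in((155,391),(357,356),(555,319))]; print("screws sc",r1(S)); e=S[0]-S[2]; print(np.degrees(np.arctan2(e[1],e[0])))
Pp=[onz("top",*cb(*p),8) for p in((44,497),(510,545))]; print("plate",r1(Pp))
e=Pp[0]-Pp[1]; print(np.degrees(np.arctan2(e[1],e[0])))
Q=[onz("top",*cb(*p),38) for p in((82,115),(552,155))]; print("rail top face edge",r1(Q)); e=Q[0]-Q[1]; print(np.degrees(np.arctan2(e[1],e[0])))
E
```

```text
t 0.1 tcp [162.9 603.1 230.7] y [-0.    -0.001 -1.   ] z [ 0.261  0.965 -0.001] zang 74.9 F [-0.1 -0.2 -0.1] M [-0.02  0.02  0.  ] w 85.6 q [-1.35  0.42 -0.01  1.61  0.    1.11 -0.05]
base [581.4  54.3  12. ]
base [478.3 124.6  12. ]
base [531.  208.3  12. ]
len 124.84659331300384 98.89850305893815 ang -34.26321394167001 ang2 57.769302069639565 ctr [556.21587507 131.31605518  12.        ]
free end [533.5 149.4 177.5] [0.5 0.5]
tick5 [585.3 115.4 154.2] [0.1 0.1]
discs top
[[ 558.8 -121.2   36. ]
 [ 557.3 -170.7   36. ]
 [ 556.2 -221.    36. ]]
scene [[ 555.7 -221.4   36. ]
 [ 557.4 -170.5   36. ]
 [ 557.9 -120.6   36. ]]
88.48250175965936
-91.25180564304918
screws [[ 641.   -93.    38. ]
 [ 632.4 -171.5   38. ]
 [ 625.8 -251.7   38. ]]
84.54265277463327
screws sc [[ 623.5 -251.7   38. ]
 [ 631.9 -172.    38. ]
 [ 639.   -91.9   38. ]]
-95.55913241892969
plate [[ 455.3  -46.4    8. ]
 [ 434.4 -264.2    8. ]]
84.54186146783411
rail top face edge [[ 631.8  -62.7   38. ]
 [ 614.2 -280.7   38. ]]
85.37980975942567
```

```bash
python3 - <<'E'
from h import *
ca=lambda x,y:((x+.5)/6-.5+225,(y+.5)/6-.5+185)
az=np.radians(146.5); l=np.array([np.cos(az),np.sin(az),0]); a=.5*l+np.array([0,0,.866])
sc=np.array([533.5,149.4,177.5])-54*a; hi=-.866*l+np.array([0,0,.5]); w=np.cross(a,hi)
for n,p in dict(t0=(312,375),t1=(350,357),t2=(368,318),t3=(366,272),t4=(347,228),t5=(303,205),t6=(267,175),t7=(222,177),t8=(183,195),t9=(153,232),t10=(160,275),tong=(180,250)).items():
    o,d=ray("top",*ca(*p)); t=((sc-o)@a)/(d@a); q=o+d*t-sc
    print(n,round(np.hypot(q@hi,q@w),1),"val",round(5+np.degrees(np.arctan2(q@w,q@hi))/24,2))
print(sc)
E
python3 -m pendant '[[[2,-3,2,0.1],[3.5,-4.3,1,0.1],[3.5,-4.3,1,0],[3.5,-4.3,1,0],[3.5,-4.3,1,0],[3.5,-4.3,1,0],[3.5,-4.3,0,0],[3.5,-4.3,0,0]]]' 1
```

```text
t0 46.4 val -0.12
t1 49.9 val 0.89
t2 49.3 val 1.89
t3 48.0 val 2.91
t4 47.7 val 3.94
t5 40.6 val 5.05
t6 47.6 val 6.07
t7 48.0 val 7.13
t8 50.2 val 8.15
t9 53.6 val 9.22
t10 48.5 val 10.11
tong 39.7 val 9.39
[556.0149172 134.4977014 130.736    ]
t: 1.1
eef_pos: [430.8, 262.2, 300.5]
tool_rot: [-1.574, 0.041, -0.038]
ft_force: [0.8, 0.2, -0.4]
gripper_width: 85.2
```

```bash
python3 -m pendant '[[[3.6,-3.9,-1,0],[3.6,-3.8,-1,0],[3.6,-3.8,-2,0],[0,0,-2,0]]]' 1; python3 -c "
from h import *
st()"
```

```text
t: 1.6
eef_pos: [543.8, 138.9, 239.9]
tool_rot: [-1.574, 0.042, -0.044]
ft_force: [-0.3, 0.3, -0.5]
gripper_width: 85.8
t 1.6 tcp [543.8 138.9 239.9] y [ 0.001 -0.004 -1.   ] z [ 0.055  0.998 -0.004] zang 86.8 F [-0.3  0.3 -0.5] M [ 0.09  0.07 -0.01] w 85.8 q [-0.57  0.3   0.32  1.78 -0.1   1.08  1.3 ]
```

```bash
python3 -m pendant '[[[-0.5,0.7,-1,0],[0,0,-3,0],[0,0,-3,0],[0,0,-2,0],[0,0,-1,0],[0,0,0,0]]]' 1; python3 -c "
from h import *
s=st(); snap('scene','s1.png',(270,130,430,250),5);snap('top','t1.png',(200,160,360,280),5)"
```

```text
t: 2.35
eef_pos: [535.7, 151.0, 136.8]
tool_rot: [-1.573, 0.04, -0.039]
ft_force: [-0.2, 0.0, -0.5]
gripper_width: 85.3
t 2.35 tcp [535.7 151.  136.8] y [-0.    -0.003 -1.   ] z [ 0.05   0.999 -0.003] zang 87.1 F [-0.2  0.  -0.5] M [ 0.02  0.01 -0.  ] w 85.3 q [-0.56  0.42  0.29  1.88 -0.15  0.87  1.32]
```

View pics/s1.png

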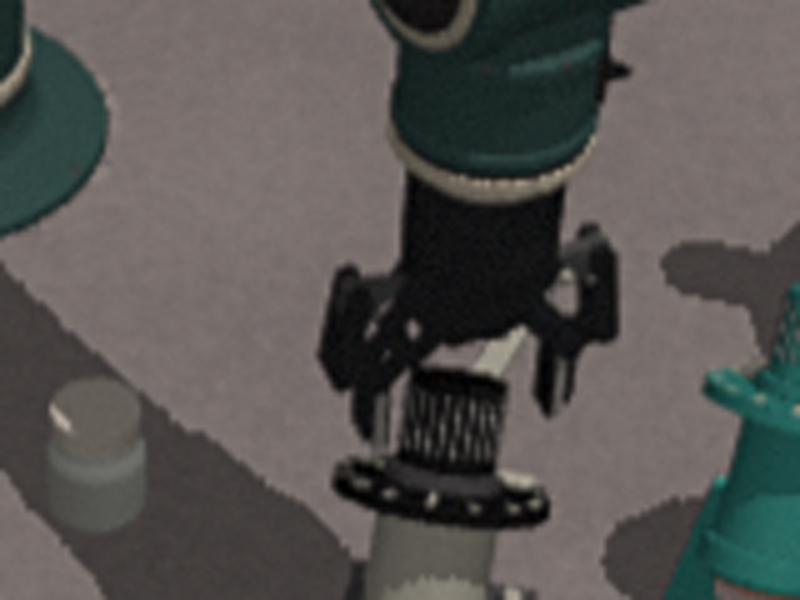

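View pics/t1.png

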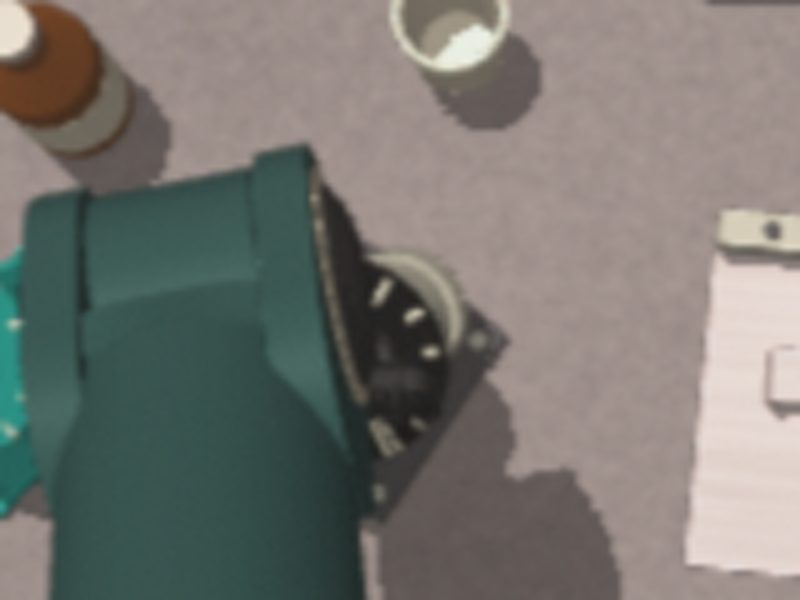

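```bash
python3 -m pendant '[[[0.3,-0.5,0.3,0],[0,0,0,0],[0,0,0,0]]]' 0.7; python3 -m pendant '[[[0,0,0,0],[0,0,0,0],[0,0,0,0],[0,0,0,0]]]' 0;  python3 -c "
from h import *
s=st()"
```

```text
t: 2.82
eef_pos: [540.4, 144.6, 142.7]
tool_rot: [-1.573, 0.038, -0.043]
ft_force: [-0.5, -1.0, 0.3]
gripper_width: 59.9
t: 3.32
eef_pos: [540.3, 143.8, 144.1]
tool_rot: [-1.573, 0.039, -0.044]
ft_force: [-0.9, -0.4, -0.2]
gripper_width: 53.9
t 3.33 tcp [540.3 143.8 144.1] y [ 0.003 -0.002 -1.   ] z [ 0.053  0.999 -0.002] zang 86.9 F [-0.9 -0.4 -0.2] M [-0.54  0.08 -0.17] w 53.9 q [-0.55  0.41  0.29  1.87 -0.15  0.88  1.33]
```

```bash
python3 -m pendant '[[[0,0,0,-0.12],[0,0,0,-0.12],[0,0,0,-0.12],[0,0,0,-0.12]]]' 0;  python3 -c "
from h import *
s=st()"; python3 -m pendant '[[[0,0,0,-0.12],[0,0,0,-0.12],[0,0,0,-0.12],[0,0,0,-0.12]]]' 0;  python3 -c "
from h import *
s=st(); snap('top','t2.png',(200,160,360,280),5);snap('scene','s2.png',(270,130,430,250),5)"
```

```text
t: 3.82
eef_pos: [539.5, 146.3, 146.5]
tool_rot: [-1.527, 0.426, -0.427]
ft_force: [2.7, 4.4, 0.6]
gripper_width: 49.0
t 3.83 tcp [539.5 146.3 146.5] y [ 0.001  0.001 -1.   ] z [0.518 0.855 0.001] zang 58.8 F [2.7 4.4 0.6] M [ 0.68 -0.42  0.32] w 49.0 q [-0.64  0.42  0.4   1.87 -0.21  0.89  0.89]
t: 4.32
eef_pos: [542.9, 150.0, 148.1]
tool_rot: [-1.408, 0.797, -0.811]
ft_force: [-6.0, -1.8, 12.2]
gripper_width: 48.7
t 4.33 tcp [542.9 150.  148.1] y [ 0.011  0.003 -1.   ] z [0.859 0.512 0.011] zang 30.8 F [-6.  -1.8 12.2] M [ 1.52 -1.51  1.72] w 48.7 q [-0.73  0.44  0.51  1.87 -0.27  0.89  0.45]
```

View pics/t2.png

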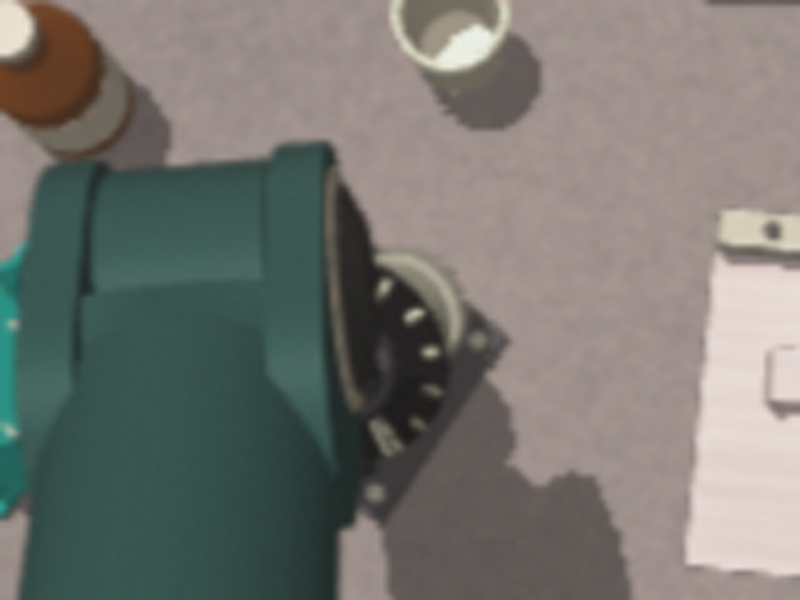

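View pics/s2.png

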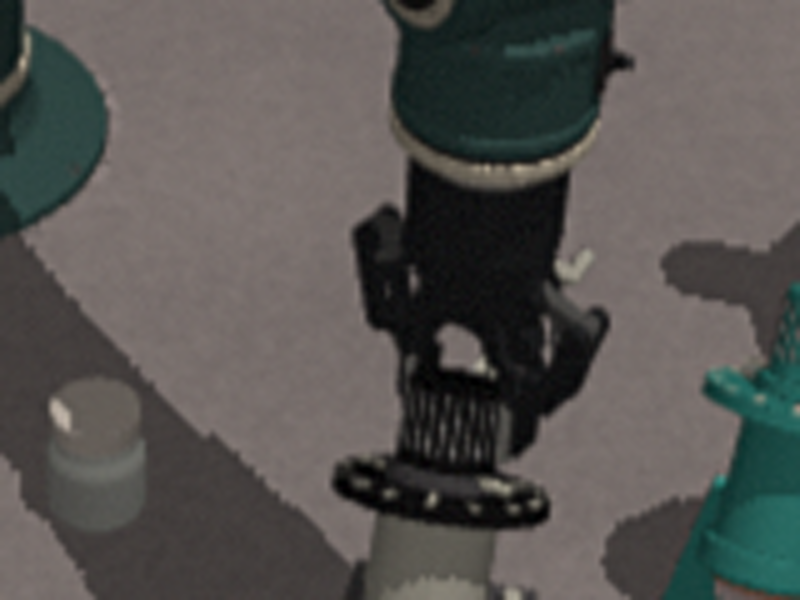

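```bash
python3 -m pendant '[[[0,0,0,0],[0,0,0,0],[-0.2,-0.2,-0.2,0.15],[-0.2,-0.2,-0.2,0.15]]]' 0.9; cat >> h.py <<'E'
az=np.radians(146.5); l_=np.array([np.cos(az),np.sin(az),0]); a_=.5*l_+np.array([0,0,.866])
sc_=np.array([533.5,149.4,177.5])-54*a_; hi_=-.866*l_+np.array([0,0,.5]); w_=np.cross(a_,hi_)
def tongue(n,im,h=6,thr=120):
    g=im.min(axis=2); P=[]
    u0,v0=proj(n,sc_).astype(int)
    for v in range(v0-35,v0+35):
        for u in range(u0-35,u0+35):
            if g[v,u]<thr: continue
            o,d=ray(n,u,v); t=((sc_+h*a_-o)@a_)/(d@a_); q=o+d*t-sc_
            r=np.hypot(q@hi_,q@w_)
            if 30<r<43: P.append((u,v,round(r,1),round(5+np.degrees(np.arctan2(q@w_,q@hi_))/24,2),int(g[v,u])))
    return P
E
python3 -c "
from h import *
s=st()
for n,f in (('scene','scene0'),('top','top0')): print(n,tongue(n,cv2.imread(f'pics/{f}.png')))
im=manip.snapshot('scene'); cv2.imwrite('pics/s3.png',im[:,:,::-1]); print(tongue('scene',im))
cv2.imwrite('pics/s3c.png',cv2.resize(im[190:250,320:400,::-1],None,fx=8,fy=8,interpolation=cv2.INTER_CUBIC))
im=cv2.imread('pics/scene0.png');cv2.imwrite('pics/s0c.png',cv2.resize(im[190:250,320:400],None,fx=8,fy=8,interpolation=cv2.INTER_CUBIC))
"
```

```text
t: 4.92
eef_pos: [537.9, 146.1, 143.4]
tool_rot: [-1.488, 0.561, -0.572]
ft_force: [0.7, 0.4, 0.0]
gripper_width: 76.8
t 4.92 tcp [537.9 146.1 143.4] y [ 0.009  0.004 -1.   ] z [0.663 0.749 0.009] zang 48.5 F [0.7 0.4 0. ] M [ 0.   -0.01 -0.04] w 76.8 q [-0.67  0.42  0.44  1.88 -0.23  0.87  0.73]
scene [(343, 221, np.float64(42.2), np.float64(0.54), 125), (370, 224, np.float64(42.2), np.float64(10.88), 126), (371, 225, np.float64(37.8), np.float64(10.3), 136), (372, 225, np.float64(40.9), np.float64(10.31), 141), (372, 226, np.float64(36.0), np.float64(9.62), 121), (373, 226, np.float64(39.0), np.float64(9.69), 124), (374, 226, np.float64(41.9), np.float64(9.75), 143)]
top [(275, 219, np.float64(42.8), np.float64(4.98), 126), (274, 220, np.float64(38.9), np.float64(5.04), 123), (275, 220, np.float64(40.5), np.float64(4.9), 123), (274, 221, np.float64(36.5), np.float64(4.96), 125), (253, 225, np.float64(42.7), np.float64(9.13), 163), (254, 225, np.float64(40.2), np.float64(9.06), 154), (255, 225, np.float64(37.7), np.float64(8.97), 129), (253, 226, np.float64(42.0), np.float64(9.28), 169), (254, 226, np.float64(39.4), np.float64(9.21), 171), (255, 226, np.float64(36.8), np.float64(9.14), 164), (256, 226, np.float64(34.3), np.float64(9.05), 153), (257, 226, np.float64(31.8), np.float64(8.95), 120), (253, 227, np.float64(41.4), np.float64(9.43), 147), (254, 227, np.float64(38.7), np.float64(9.38), 166), (255, 227, np.float64(36.1), np.float64(9.31), 170), (256, 227, np.float64(33.5), np.float64(9.24), 168), (257, 227, np.float64(30.9), np.float64(9.15), 146), (255, 228, np.float64(35.5), np.float64(9.49), 146), (256, 228, np.float64(32.8), np.float64(9.43), 145)]
[(370, 227, np.float64(30.4), np.float64(8.51), 132), (371, 227, np.float64(32.5), np.float64(8.67), 128)]
```

View pics/s3c.png

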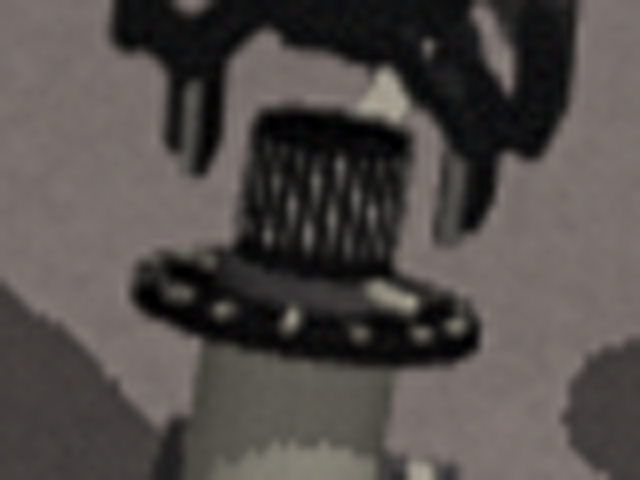

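View pics/s0c.png

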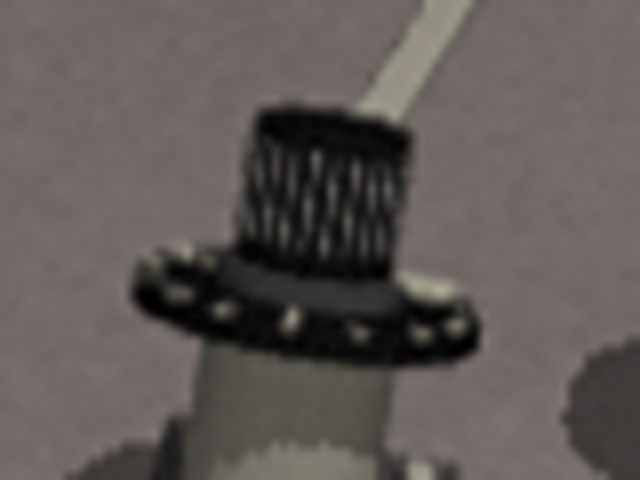

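```bash
python3 -m pendant '[[[0,0,0,0.16],[0,0,0,0.16],[0,0,0,0.16],[0,0,0,0.16],[0,0,0,0.12],[0,0,0,0]]]' 0.9; python3 -m pendant '[[[0,0,0,0],[0,0,0,0],[0,0,0,0],[0,0,0,0]]]' 0;  python3 -c "
from h import *
s=st()"
```

```text
t: 5.72
eef_pos: [539.0, 147.0, 144.0]
tool_rot: [-1.559, -0.045, 0.037]
ft_force: [-0.2, -0.7, 0.2]
gripper_width: 76.6
t: 6.22
eef_pos: [538.9, 144.0, 146.2]
tool_rot: [-1.562, -0.031, 0.024]
ft_force: [-1.0, -0.1, -1.3]
gripper_width: 54.3
t 6.22 tcp [538.9 144.  146.2] y [ 0.004  0.009 -1.   ] z [-0.035  0.999  0.009] zang 92.0 F [-1.  -0.1 -1.3] M [-0.07  0.09 -0.14] w 54.3 q [-0.53  0.4   0.27  1.87 -0.14  0.88  1.42]
```

```bash
python3 -m pendant '[[[0,0,0,-0.14],[0,0,0,-0.14],[0,0,0,-0.14],[0,0,0,-0.14]]]' 0;  python3 -c "
from h import *
s=st()"; python3 -m pendant '[[[0,0,0,-0.14],[0,0,0,-0.14],[0,0,0,-0.14],[0,0,0,-0.14]]]' 0;  python3 -c "
from h import *
s=st()"; python3 -m pendant '[[[0,0,0,0],[0,0,0,0],[-0.2,-0.2,-0.2,0.15],[-0.2,-0.2,-0.2,0.15]]]' 0.9; python3 -c "
from h import *
s=st();im=manip.snapshot('scene'); cv2.imwrite('pics/s4.png',im[:,:,::-1])
cv2.imwrite('pics/s4c.png',cv2.resize(im[190:250,320:400,::-1],None,fx=8,fy=8,interpolation=cv2.INTER_CUBIC))
snap('top','t4.png',(200,160,360,280),5)"
```

```text
t: 6.72
eef_pos: [538.5, 147.0, 148.6]
tool_rot: [-1.516, 0.423, -0.434]
ft_force: [-13.5, -7.2, 9.1]
gripper_width: 49.0
t 6.72 tcp [538.5 147.  148.6] y [ 0.009  0.009 -1.   ] z [0.521 0.854 0.013] zang 58.6 F [-13.5  -7.2   9.1] M [-1.8   2.57 -0.17] w 49.0 q [-0.63  0.41  0.39  1.88 -0.21  0.88  0.88]
t: 7.22
eef_pos: [543.0, 151.4, 150.9]
tool_rot: [-1.368, 0.859, -0.891]
ft_force: [4.2, -4.8, -4.1]
gripper_width: 48.6
t 7.22 tcp [543.  151.4 150.9] y [ 0.026  0.005 -1.   ] z [0.903 0.428 0.026] zang 25.3 F [ 4.2 -4.8 -4.1] M [ 1.02 -4.03  1.9 ] w 48.6 q [-0.75  0.43  0.53  1.88 -0.27  0.88  0.35]
t: 7.72
eef_pos: [537.3, 147.3, 145.4]
tool_rot: [-1.455, 0.632, -0.657]
ft_force: [0.4, -0.5, -0.2]
gripper_width: 76.8
t 7.72 tcp [537.3 147.3 145.4] y [ 0.021  0.009 -1.   ] z [0.736 0.677 0.022] zang 42.6 F [ 0.4 -0.5 -0.2] M [-0.01  0.04  0.04] w 76.8 q [-0.69  0.42  0.45  1.89 -0.24  0.86  0.63]
```

View pics/s4c.png

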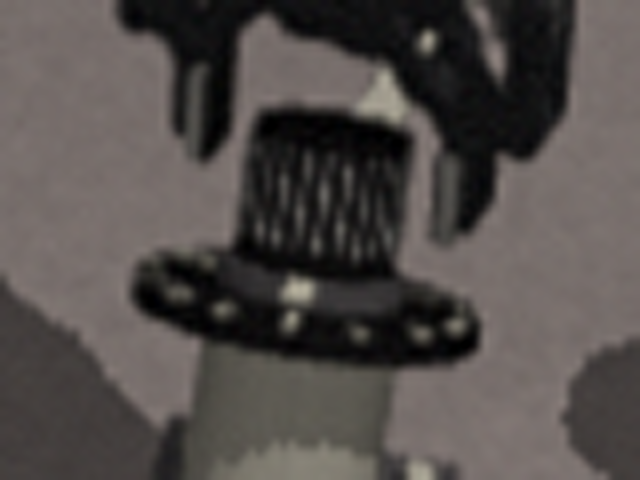

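View pics/t4.png

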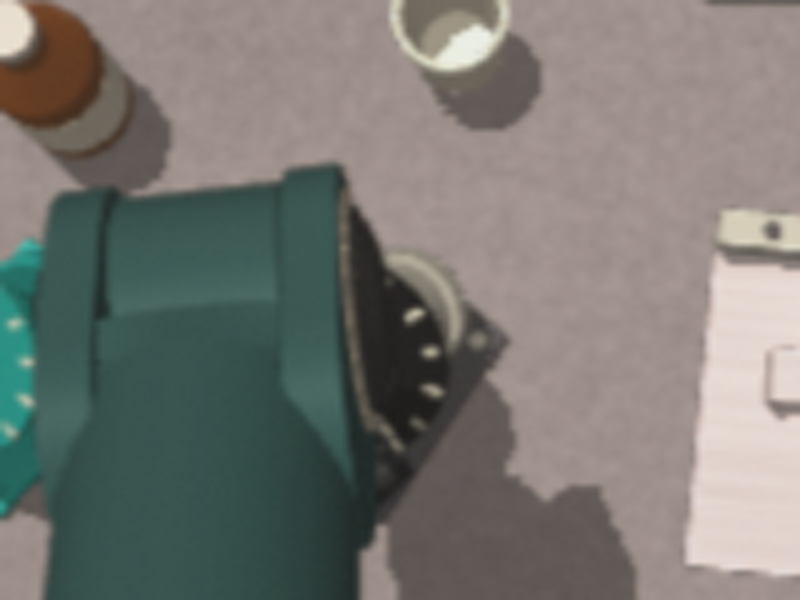

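```bash
python3 -m pendant '[[[0,0,-0.2,0.17],[0,0,0,0.17],[0,0,0,0.17],[0,0,0,0.17],[0,0,0,0.12],[0,0,0,0]]]' 0.9; python3 -m pendant '[[[0,0,0,0],[0,0,0,0],[0,0,0,0],[0,0,0,0]]]' 0;  python3 -m pendant '[[[0,0,0,-0.14],[0,0,0,-0.14],[0,0,0,-0.14],[0,0,0,-0.14]]]' 0;  python3 -c "
from h import *
s=st();im=manip.snapshot('scene')
cv2.imwrite('pics/s5c.png',cv2.resize(im[190:250,320:400,::-1],None,fx=8,fy=8,interpolation=cv2.INTER_CUBIC))"
```

```text
t: 8.57
eef_pos: [538.2, 147.7, 143.8]
tool_rot: [-1.548, 0.02, -0.033]
ft_force: [-0.1, 0.4, -0.5]
gripper_width: 77.1
t: 9.07
eef_pos: [537.6, 144.4, 145.8]
tool_rot: [-1.551, 0.038, -0.047]
ft_force: [-0.1, 2.2, -1.6]
gripper_width: 53.6
t: 9.57
eef_pos: [536.8, 148.9, 148.7]
tool_rot: [-1.489, 0.49, -0.507]
ft_force: [-1.4, 5.4, 8.4]
gripper_width: 48.8
t 9.57 tcp [536.8 148.9 148.7] y [ 0.017  0.018 -1.   ] z [0.596 0.803 0.025] zang 53.4 F [-1.4  5.4  8.4] M [ 1.79 -0.64  0.59] w 48.8 q [-0.64  0.4   0.4   1.89 -0.22  0.87  0.8 ]
```

View pics/s5c.png

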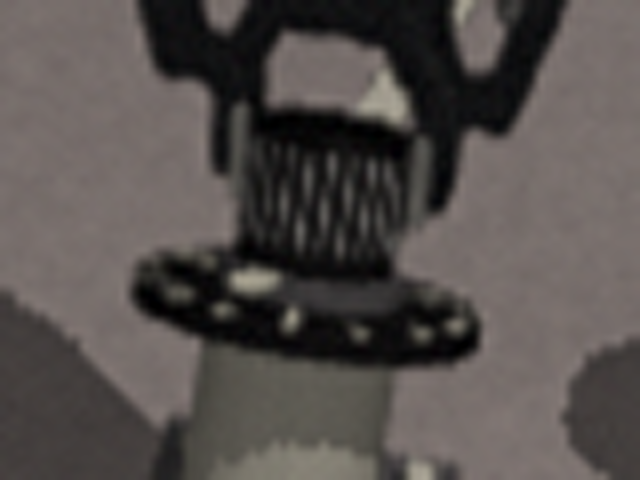

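```bash
python3 -c "
from h import *
for v in (2,2.5,3,3.5,4,4.5,5,8,9):
    t=np.radians((v-5)*24)
    for r,h in ((37,6),(50,0)):
        p=proj('scene',sc_+h*a_+r*(np.cos(t)*hi_+np.sin(t)*w_)); print(v,r,np.round(((p-[320,190])+.5)*8,0),end=' ')
    print()
"
```

```text
2 37 [193. 269.] 2 50 [150. 283.] 
2.5 37 [200. 275.] 2.5 50 [158. 292.] 
3 37 [212. 281.] 3 50 [174. 300.] 
3.5 37 [228. 288.] 3.5 50 [195. 309.] 
4 37 [247. 294.] 4 50 [222. 318.] 
4.5 37 [270. 300.] 4.5 50 [253. 325.] 
5 37 [295. 305.] 5 50 [286. 332.] 
8 37 [417. 308.] 8 50 [453. 336.] 
9 37 [427. 299.] 9 50 [466. 324.]
```

```bash
python3 -m pendant '[[[0,0,0,-0.12],[0,0,0,-0.12],[0,0,0,0]]]' 0;  python3 -c "
from h import *
s=st();im=manip.snapshot('scene')
cv2.imwrite('pics/s6c.png',cv2.resize(im[190:250,320:400,::-1],None,fx=8,fy=8,interpolation=cv2.INTER_CUBIC))"
```

```text
t: 10.0
eef_pos: [538.7, 152.0, 150.2]
tool_rot: [-1.428, 0.684, -0.712]
ft_force: [-10.8, -7.3, 4.1]
gripper_width: 48.6
t 10.0 tcp [538.7 152.  150.2] y [ 0.027  0.016 -0.999] z [0.781 0.623 0.031] zang 38.6 F [-10.8  -7.3   4.1] M [-0.54  0.85  0.89] w 48.6 q [-0.7   0.41  0.46  1.89 -0.25  0.87  0.56]
```

View pics/s6c.png

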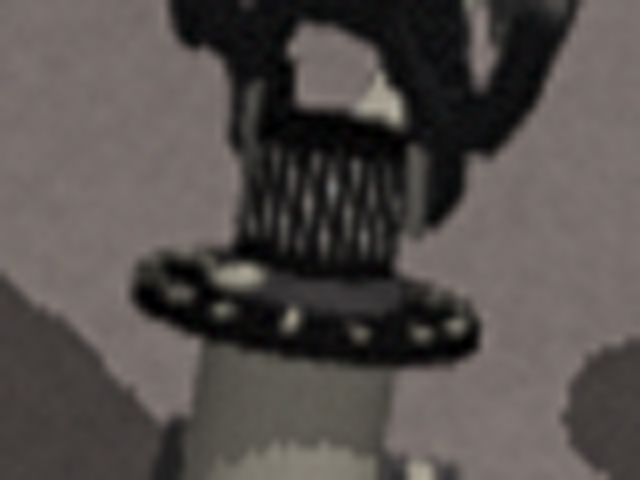

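```bash
python3 -m pendant '[[[0,0,0,-0.1],[0,0,0,0]]]' 0;  python3 -c "
from h import *
s=st();im=manip.snapshot('scene')
cv2.imwrite('pics/s7c.png',cv2.resize(im[190:250,320:400,::-1],None,fx=8,fy=8,interpolation=cv2.INTER_CUBIC))"
```

```text
t: 10.3
eef_pos: [539.6, 152.8, 150.9]
tool_rot: [-1.399, 0.758, -0.793]
ft_force: [-9.5, -5.0, 5.2]
gripper_width: 48.3
t 10.3 tcp [539.6 152.8 150.9] y [ 0.032  0.014 -0.999] z [0.84  0.541 0.034] zang 32.8 F [-9.5 -5.   5.2] M [0.15 0.16 1.04] w 48.3 q [-0.72  0.41  0.49  1.89 -0.26  0.86  0.47]
```

View pics/s7c.png

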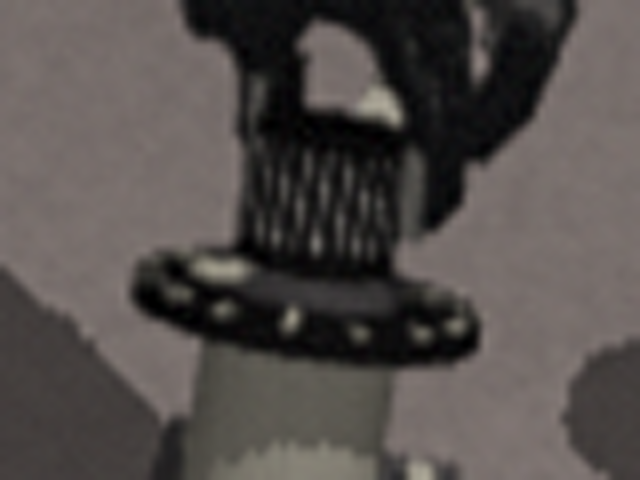

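```bash
python3 -m pendant '[[[0,0,0,0],[0,0,0,0],[0,0,0,0]]]' 0.9;  python3 -c "
from h import *
s=st();im=manip.snapshot('scene')
cv2.imwrite('pics/s8c.png',cv2.resize(im[190:250,320:400,::-1],None,fx=8,fy=8,interpolation=cv2.INTER_CUBIC))"
```

```text
t: 10.72
eef_pos: [538.5, 152.1, 150.1]
tool_rot: [-1.401, 0.761, -0.793]
ft_force: [-0.1, 0.2, 0.6]
gripper_width: 76.9
t 10.72 tcp [538.5 152.1 150.1] y [ 0.029  0.012 -0.999] z [0.841 0.54  0.031] zang 32.7 F [-0.1  0.2  0.6] M [ 0.03 -0.   -0.05] w 76.9 q [-0.72  0.41  0.49  1.89 -0.26  0.86  0.46]
```

View pics/s8c.png

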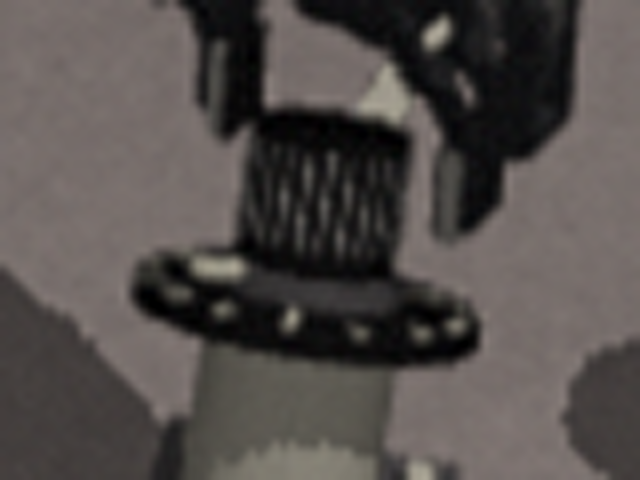

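```bash
python3 -m pendant '[[[0,0,2,0],[0,0,4,0],[0,0,4,0],[-1,-4,1,0],[-1,-6,0,0],[-1,-6,0,0],[0,-6,0,0],[0,-4,0,0]]]' 0.9;  python3 -c "
from h import *
s=st();im=manip.snapshot('top')
cv2.imwrite('pics/t9c.png',cv2.resize(im[185:285,225:325,::-1],None,fx=6,fy=6,interpolation=cv2.INTER_CUBIC))
print([p[:4] for p in tongue('top',im)])"
```

```text
t: 11.78
eef_pos: [507.0, -111.8, 264.6]
tool_rot: [-1.4, 0.754, -0.791]
ft_force: [0.0, 1.6, -0.7]
gripper_width: 76.7
t 11.78 tcp [ 507.  -111.8  264.6] y [ 0.033  0.014 -0.999] z [0.838 0.544 0.035] zang 33.0 F [ 0.   1.6 -0.7] M [0.06 0.08 0.04] w 76.7 q [-0.43  0.21  0.69  1.87 -0.18  1.08  0.9 ]
[(275, 219, np.float64(42.8), np.float64(4.98)), (274, 220, np.float64(38.9), np.float64(5.04)), (275, 220, np.float64(40.5), np.float64(4.9)), (274, 221, np.float64(36.5), np.float64(4.96)), (278, 230, np.float64(30.1), np.float64(3.16)), (279, 230, np.float64(32.8), np.float64(3.12)), (280, 230, np.float64(35.5), np.float64(3.09)), (281, 230, np.float64(38.2), np.float64(3.07)), (282, 230, np.float64(40.9), np.float64(3.04)), (279, 231, np.float64(32.1), np.float64(2.93)), (280, 231, np.float64(34.9), np.float64(2.91)), (281, 231, np.float64(37.6), np.float64(2.9)), (282, 231, np.float64(40.3), np.float64(2.89)), (279, 232, np.float64(31.7), np.float64(2.73)), (280, 232, np.float64(34.4), np.float64(2.73)), (281, 232, np.float64(37.2), np.float64(2.73)), (282, 232, np.float64(39.9), np.float64(2.73)), (283, 232, np.float64(42.6), np.float64(2.73)), (279, 233, np.float64(31.4), np.float64(2.53))]
```

View pics/t9c.png

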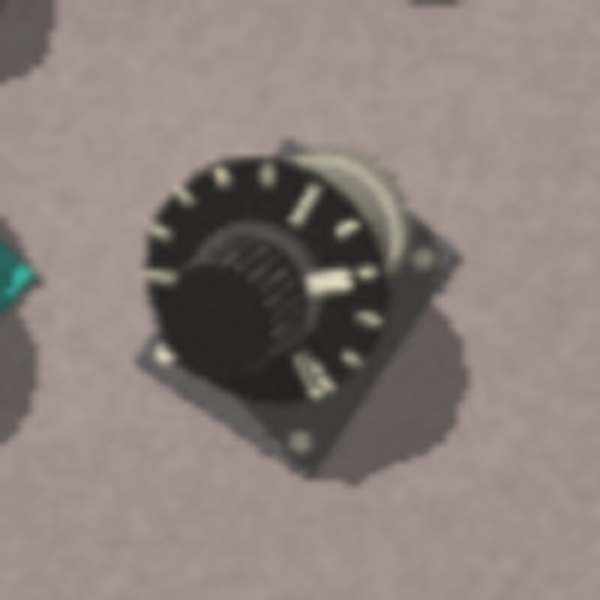

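```bash
python3 -m pendant '[[[0,-1.5,-2,0.15],[0,-1.5,-2,0.15],[0,-1.5,-2,0.15],[0,-1,-2,0.15],[0,0,-2,0.15],[0,0,-2,0.15],[0,0,-1,0]]]' 0.7;  python3 -c "
from h import *
s=st()"
```

```text
t: 12.7
eef_pos: [507.5, -174.8, 132.1]
tool_rot: [-1.533, 0.05, -0.069]
ft_force: [1.0, 0.6, 0.5]
gripper_width: 59.9
t 12.7 tcp [ 507.5 -174.8  132.1] y [ 0.014  0.036 -0.999] z [0.076 0.996 0.037] zang 85.6 F [1.  0.6 0.5] M [-0.08  0.01 -0.01] w 59.9 q [-0.09  0.42  0.48  1.94 -0.3   0.85  2.05]
```

```bash
python3 -m pendant '[[[-0.4,0.6,-3,0],[0,0,-3,0],[0,0,-2,0],[0,0,-1.2,0],[0,0,-0.5,0],[0,0,0,0],[0,0,0,0]]]' 0.7;  python3 -c "
from h import *
s=st()"
```

```text
t: 13.58
eef_pos: [505.7, -168.8, 34.6]
tool_rot: [-1.534, 0.062, -0.088]
ft_force: [-0.3, -0.6, -0.2]
gripper_width: 59.8
t 13.57 tcp [ 505.7 -168.8   34.6] y [ 0.019  0.035 -0.999] z [0.095 0.995 0.036] zang 84.5 F [-0.3 -0.6 -0.2] M [ 0.02  0.04 -0.03] w 59.8 q [-0.03  0.57  0.4   1.99 -0.42  0.66  2.12]
```

```bash
python3 -m pendant '[[[0,0,-1,0],[0,0,-0.8,0],[0,0,0,0],[0,0,0,0]]]' 0.7;  python3 -c "
from h import *
s=st(); snap('scene','s10.png',(180,200,320,330),5)"
```

```text
t: 14.08
eef_pos: [506.1, -168.9, 15.9]
tool_rot: [-1.534, 0.061, -0.089]
ft_force: [0.6, 0.1, -0.3]
gripper_width: 60.0
t 14.07 tcp [ 506.1 -168.9   15.9] y [ 0.019  0.034 -0.999] z [0.095 0.995 0.036] zang 84.5 F [ 0.6  0.1 -0.3] M [-0.04  0.08 -0.02] w 60.0 q [-0.02  0.6   0.38  2.   -0.44  0.62  2.14]
```

View pics/s10.png

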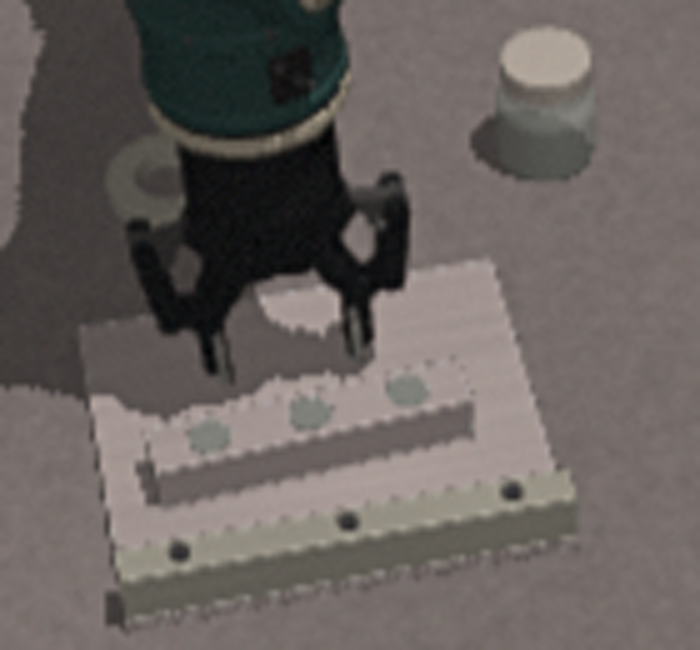

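```bash
python3 -m pendant '[[[0.8,0,0,0],[0.8,0,0,0],[0.7,0,0,0],[0.7,0,0,0],[0.7,0,0,0],[0.7,0,0,0],[0.5,0,0,0],[0,0,0,0]]]' 0.7;  python3 -c "
from h import *
s=st()"
```

```text
t: 15.12
eef_pos: [558.5, -168.9, 16.2]
tool_rot: [-1.534, 0.061, -0.088]
ft_force: [0.2, 1.0, -0.8]
gripper_width: 59.7
t 15.12 tcp [ 558.5 -168.9   16.2] y [ 0.019  0.035 -0.999] z [0.095 0.995 0.036] zang 84.5 F [ 0.2  1.  -0.8] M [-0.07 -0.01  0.01] w 59.7 q [-0.03  0.66  0.38  1.87 -0.44  0.68  2.1 ]
```

```bash
python3 -m pendant '[[[0.6,0,0,0],[0.6,0,0,0],[0.4,0,0,0],[0.2,0,0,0],[0.2,0,0,0],[0,0,0,0]]]' 0.7;  python3 -c "
from h import *
s=st(); snap('scene','s11.png',(180,200,320,330),5)"
```

```text
t: 15.88
eef_pos: [579.6, -168.9, 16.1]
tool_rot: [-1.534, 0.062, -0.088]
ft_force: [-0.8, 0.2, 0.2]
gripper_width: 59.8
t 15.88 tcp [ 579.6 -168.9   16.1] y [ 0.019  0.035 -0.999] z [0.096 0.995 0.036] zang 84.5 F [-0.8  0.2  0.2] M [-0.05  0.09  0.  ] w 59.8 q [-0.04  0.69  0.39  1.82 -0.44  0.71  2.08]
```

View pics/s11.png

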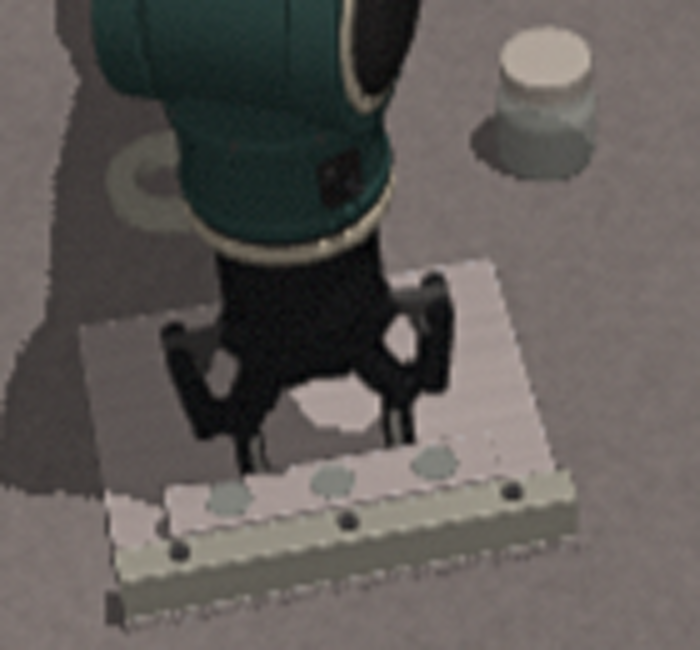

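```bash
for i in 1 2 3; do python3 -m pendant '[[[0.2,0,0,0],[0,0,0,0]]]' 0.7 | grep -E 'eef|force'; done
```

```text
eef_pos: [581.7, -168.9, 16.1]
ft_force: [0.2, 0.1, 0.6]
eef_pos: [583.6, -168.9, 16.1]
ft_force: [-1.4, -0.6, 1.3]
eef_pos: [583.6, -168.9, 15.9]
ft_force: [-0.5, -0.5, -0.9]
```

```bash
for i in 1 2; do python3 -m pendant '[[[0.2,0,0,0],[0.3,0,0,0]]]' 0.7 | grep -E 'eef|force'; done; python3 -c "
from h import *
s=st(); snap('scene','s12.png',(180,200,320,330),5)"
```

```text
eef_pos: [583.8, -168.7, 15.2]
ft_force: [-31.0, 2.8, 25.8]
eef_pos: [583.7, -168.4, 14.6]
ft_force: [-28.9, 2.4, 25.1]
t 17.18 tcp [ 583.7 -168.4   14.6] y [-0.005  0.042 -0.999] z [0.097 0.994 0.041] zang 84.4 F [-28.9   2.4  25.1] M [1.08 5.89 0.79] w 59.7 q [-0.04  0.71  0.39  1.79 -0.43  0.75  2.07]
```

View pics/s12.png

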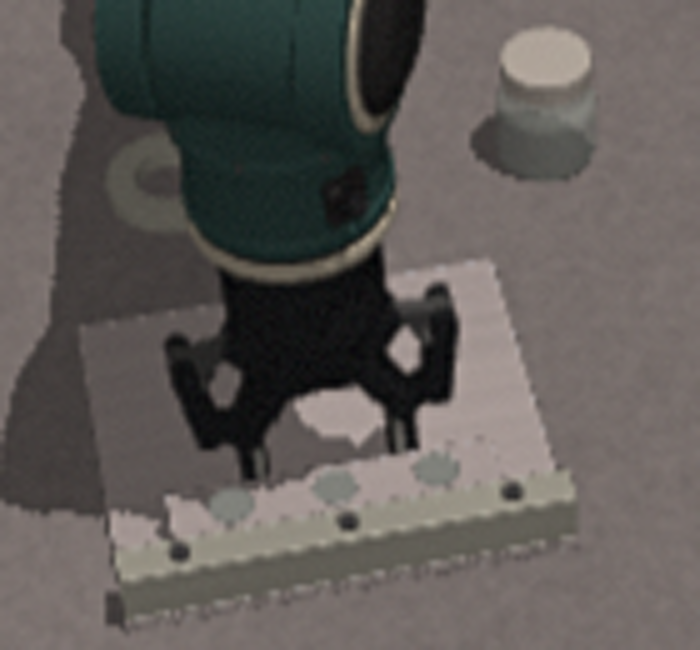

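```bash
python3 -m pendant '[[[-0.3,0,0.1,0],[-1,0,0.2,0],[-1.5,0,0.5,0],[-1,0,3,0],[0,0,4,0],[0,0,5,0],[-1,5,4,0],[-1,6,2,0]]]' 0.7 | grep -E 'eef|force';  python3 -m pendant '[[[-1,6,1,0],[-1,6,0,0],[-1,5,0,0],[0,0,0,0]]]' 0.7 | grep -E 'eef|force';python3 -c "
from h import *
s=st(); snap('scene','s13.png',(190,245,310,325),6); snap('top','t13.png',(330,190,430,290),6); snap('top','t13f.png');snap('scene','s13f.png')"
```

```text
eef_pos: [519.5, -62.7, 206.0]
ft_force: [0.9, 1.0, 0.1]
eef_pos: [485.1, 115.9, 219.4]
ft_force: [-0.0, -0.5, -0.4]
t 18.73 tcp [485.1 115.9 219.4] y [ 0.002  0.047 -0.999] z [0.099 0.994 0.047] zang 84.3 F [-0.  -0.5 -0.4] M [-0.13 -0.01  0.  ] w 59.3 q [-0.63  0.21  0.42  1.96 -0.15  0.99  1.33]
```

View pics/s13.png

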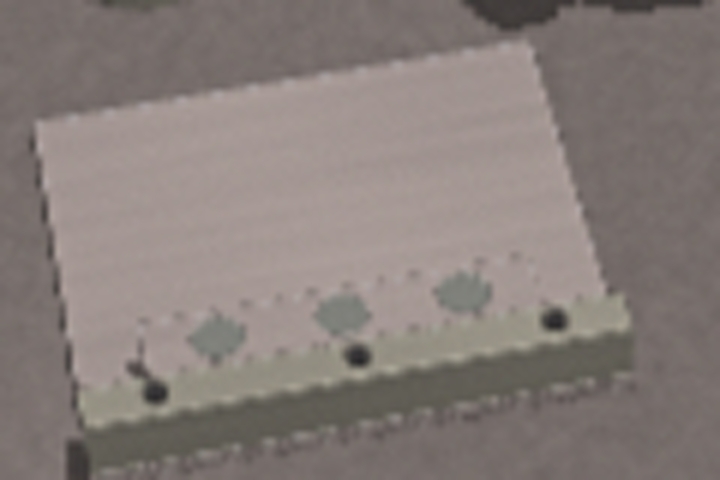

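View pics/t13.png

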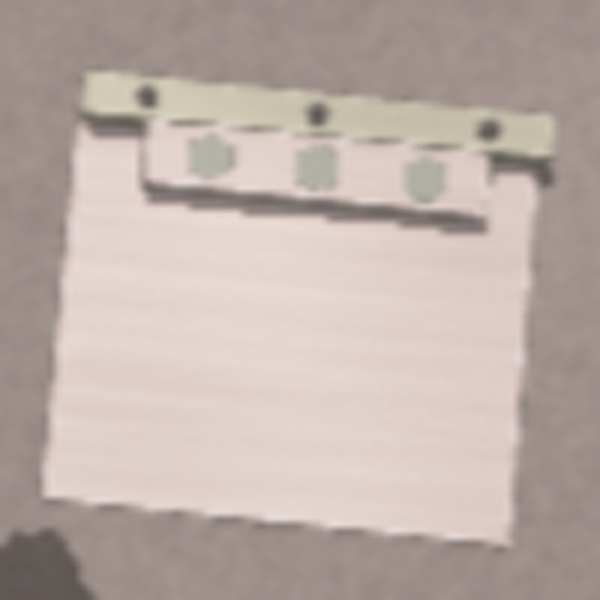

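View pics/t13f.png

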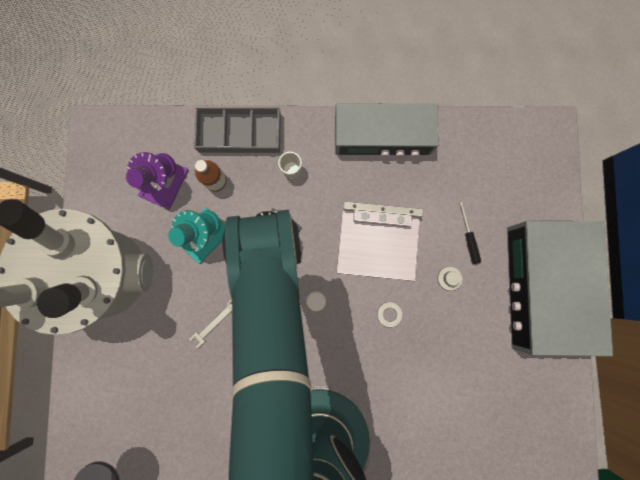

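```bash
python3 -m pendant '[[[-1,-2,2,0],[-1,-5,2,0],[-1,-5,1,0],[0,-3,0,0],[0,0,0,0],[0,0,0,0]]]' 0.7 | grep -E 'eef|force'; python3 - <<'E'
from h import *
st()
cb=lambda x,y:((x+.5)/6-.5+330,(y+.5)/6-.5+190)
cd=lambda x,y:((x+.5)/6-.5+190,(y+.5)/6-.5+245)
top=manip.snapshot('top'); sc=manip.snapshot('scene')
def discs(im,box):
    x0,y0,x1,y1=box; c=cv2.resize(im[y0:y1,x0:x1],None,fx=6,fy=6,interpolation=cv2.INTER_CUBIC).astype(int)
    m=((c[:,:,1]-c[:,:,0])>3).astype(np.uint8); n,_,s,ct=cv2.connectedComponentsWithStats(m)
    return [((ct[i][0]+.5)/6-.5+x0,(ct[i][1]+.5)/6-.5+y0,s[i][4]) for i in range(1,n) if s[i][4]>300]
mid=np.mean([[632.4,-171.5],[631.9,-172.0]],0)
for n,im,b in(('top',top,(350,205,415,235)),('scene',sc,(215,285,285,310))):
    P=[onz(n,u,v,36) for u,v,a in discs(im,b)]; P.sort(key=lambda p:p[1]); print(n,np.round(P,1))
    P=np.array(P); e=P[-1]-P[0]; th=np.radians(84.9); nn=np.array([np.sin(th),-np.cos(th)]); tt=np.array([np.cos(th),np.sin(th)])
    c=(P[0]+P[-1])[:2]/2-(mid-10*nn); print("ang",np.degrees(np.arctan2(e[1],e[0])),"rel n,t",np.round([c@nn,c@tt],1))
print([p[:4] for p in tongue('top',top) if p[3]<4])
cv2.imwrite('pics/t14c.png',cv2.resize(top[185:285,225:325,::-1],None,fx=6,fy=6,interpolation=cv2.INTER_CUBIC))
cv2.imwrite('pics/s14.png',sc[:,:,::-1])
for n,im in(('top',top),('scene',sc)):
    d=np.abs(im.astype(int)-cv2.imread(f'pics/{n}0.png')[:,:,::-1]).max(2)>40
    cv2.imwrite(f'pics/diff_{n}.png',d.astype(np.uint8)*255)
E
```

```text
eef_pos: [454.3, -50.0, 270.5]
ft_force: [-0.5, 0.2, 0.2]
t 19.68 tcp [454.3 -50.  270.5] y [ 0.004  0.045 -0.999] z [0.118 0.992 0.046] zang 83.2 F [-0.5  0.2  0.2] M [-0.03  0.   -0.06] w 59.5 q [-0.45  0.07  0.56  1.98 -0.09  1.1   1.6 ]
top [[ 562.8 -190.7   36. ]
 [ 564.7 -110.2   36. ]]
ang 88.6427799159154 rel n,t [-60.   15.2]
scene []Traceback (most recent call last):
  File "<stdin>", line 13, in <module>
IndexError: index -1 is out of bounds for axis 0 with size 0
```

```bash
python3 - <<'E'
from h import *
cb=lambda x,y:((x+.5)/6-.5+330,(y+.5)/6-.5+190)
cd=lambda x,y:((x+.5)/6-.5+190,(y+.5)/6-.5+245)
top=manip.snapshot('top'); sc=manip.snapshot('scene')
mid=np.mean([[632.4,-171.5],[631.9,-172.0]],0)
for n,f,pts in(('top',cb,((210,157),(317,167),(425,180))),('scene',cd,((463,293),(342,313),(217,337)))):
    P=np.array([onz(n,*f(*p),36) for p in pts]); e=P[0]-P[-1]; th=np.radians(84.9); nn=np.array([np.sin(th),-np.cos(th)]); tt=np.array([np.cos(th),np.sin(th)])
    c=P[:,:2].mean(0)-(mid-10*nn); print(n,"ang",np.degrees(np.arctan2(e[1],e[0])),"rel n,t",np.round([c@nn,c@tt],1))
print([p[:4] for p in tongue('top',top) if p[3]<4])
cv2.imwrite('pics/t14c.png',cv2.resize(top[185:285,225:325,::-1],None,fx=6,fy=6,interpolation=cv2.INTER_CUBIC))
cv2.imwrite('pics/s14.png',sc[:,:,::-1])
E
```

```text
top ang 84.13522298747797 rel n,t [-14.2  -2.6]
scene ang 84.52932440684963 rel n,t [-15.   -2.3]
[(278, 230, np.float64(30.1), np.float64(3.16)), (279, 230, np.float64(32.8), np.float64(3.12)), (280, 230, np.float64(35.5), np.float64(3.09)), (281, 230, np.float64(38.2), np.float64(3.07)), (282, 230, np.float64(40.9), np.float64(3.04)), (279, 231, np.float64(32.1), np.float64(2.93)), (280, 231, np.float64(34.9), np.float64(2.91)), (281, 231, np.float64(37.6), np.float64(2.9)), (282, 231, np.float64(40.3), np.float64(2.89)), (279, 232, np.float64(31.7), np.float64(2.73)), (280, 232, np.float64(34.4), np.float64(2.73)), (281, 232, np.float64(37.2), np.float64(2.73)), (282, 232, np.float64(39.9), np.float64(2.73)), (283, 232, np.float64(42.6), np.float64(2.73)), (279, 233, np.float64(31.4), np.float64(2.53))]
```

View pics/t14c.png

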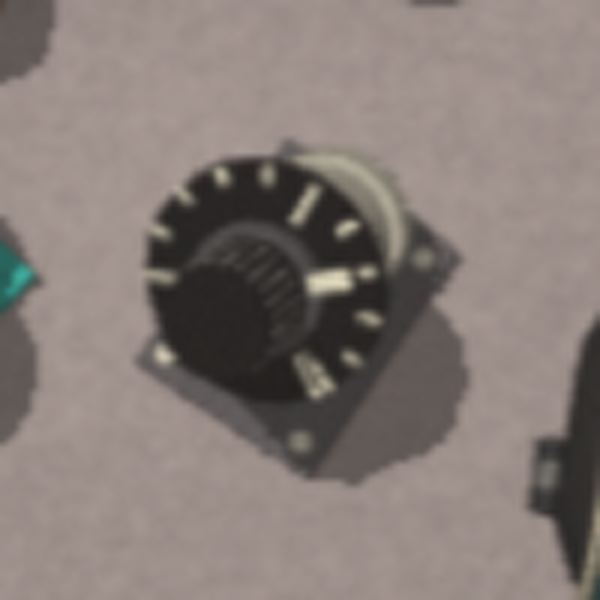

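View pics/s14.png

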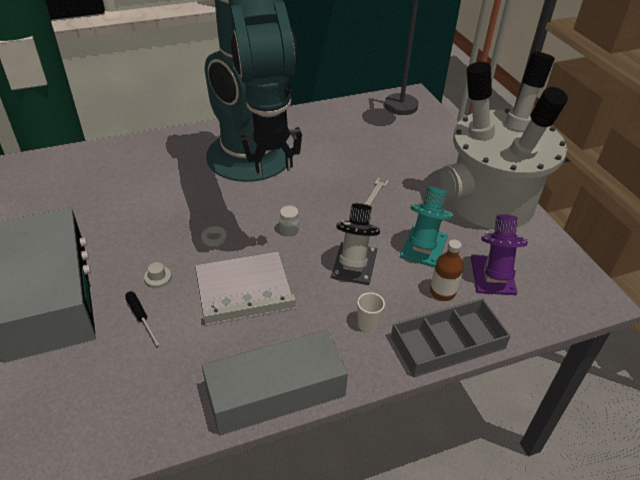

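The bar is flush against the rail: -14.2 and -15.0 mm from the face in the two views, 2–3 mm off mid-rail. The tongue, at about (330,282) in the crop, points at tick 3. The bystanders stand where they did and the arm is clear, so I'm handing in.

```bash
python3 -c "
from rig import manip
print(manip.finish_job())"
```

```text
the job is handed in; nothing more can be done
None
```

I did both parts and handed the job in at about 20 s, with the gripper open and the arm clear of everything.

- **Sleeve:** I turned it clockwise from 9 to 3 in three re-gripped strokes. After release, the top view shows the tongue on the third tick from the double 0 tick. The measured value runs from about 2.7 to 3.1 across the tongue's width, which fits it sitting in click 3.
- **Bar:** I pushed it against the rail with both fingertips until it stalled at about 30 N. The two views put its centre 14.2 and 15.0 mm before the face (15 is flush) and about 2.5 mm from the rail's middle. Its direction measured 84.1° and 84.5° against about 84.9° for the rail, which is within what I can read from the pictures.
- **Failed check:** my automatic colour mask for the glass discs picked out the wrong pixels. I took the final bar numbers from disc centres read by eye in the pictures taken just after the push.
- **Bystanders:** the loose things look unmoved in the last scene picture. I checked this by eye only, because the planned picture comparison did not run.

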